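# Photograph the rook's carved sides

## Task

Pick the wooden rook off the lower shelf by its crown with a light grip and show its three carved sides to the phone's lens, the side with the doorway first, then the single window, then the two windows: each time hold the rook upright and still for a full second, squarely facing the lens, its middle straight in front of the lens and about 17 cm from it. Then set it down gently, upright on the middle of the round cork coaster on the upper shelf, and let go. Leave the phone and all the other things as they are.

Things in the scene. Friction and masses are not known exactly. Their poses are not given: they have to be found in the camera images.
- rook: Wooden chess rook, 132 mm tall, the only square piece, on one of three places in the lower shelf's front row: plinth 66 mm wide, 20 high; shaft 44 mm wide; crown above. Origin: centre of its underside, z up. Side -x: round-topped doorway, with a doorstep that juts 13 mm from the plinth (seen from above too); side +y: single wide window; side +x: two narrow windows; side -y: plain.
- rook_middle (a point): Point on the rook's axis, 66 mm above its underside; axes as the rook's. This is the middle that must be straight in front of the lens, at its height.
- rook_crown (a point): Middle of the rook's crown, 104 mm above its underside; axes as the rook's. The crown is a solid square block 52 mm wide, sides parallel to the rook's axes, from 87 to 121 mm above the underside, with four corner battlements on top up to 132 mm. Soft wood, rook about 0.22 kg: grip with less than 60 N on each finger; press it down with less than 50 N.
- phone: Phone held upright by a fixed desk stand (100 mm round foot) at the far side, 242 mm tall in all, phone 74 mm wide; its back, with the lens, faces the robot. Origin: on the table in the phone's plane, z up; the lens looks along -x of the phone.
- lens (a point): Centre of the round lens on the phone's back, 215 mm above the table, axes as the phone's: the lens looks level along -x of this frame.
- coaster: Round cork coaster, 110 mm across, 6 mm thick, fixed on the upper shelf. Origin: centre of its underside (on the shelf top); its top is 6 mm above that.
- upper: Upper oak shelf, fixed on the table: 280 (x) by 340 (y) mm, top 90 mm above the table. Origin: centre of its underside, on the table.
- lower: Lower oak shelf, a fixed board 280 (x) by 460 (y) mm, top 24 mm above the table. Origin: centre of its underside.
- pawn: Bystander: round wooden pawn, 106 mm tall, 60 mm across its foot, on the lower shelf. Origin: centre of its underside.
- bishop: Bystander: round wooden bishop, 147 mm tall, 66 mm across its foot, on the lower shelf. Origin: centre of its underside.
- tin: Bystander: stainless steel tin with screw-top lid, 102 mm tall, 90 mm across, on the lower shelf. Origin: centre of its underside.
- dice_cup: Bystander: open red silicone dice cup, 95 mm tall, 80 mm across the rim, on the lower shelf. Origin: centre of its underside.
- pegboard: Bystander: clear pegboard, 100 (x) by 220 (y) mm, 36 mm high with its pegs, lying on the upper shelf. Origin: centre of its underside.
- mug: Bystander: white mug, 90 mm tall, 80 mm across, on the table right of the lower shelf. Origin: centre of its underside.
Things that resemble listed ones, but are neither listed nor needed, are in the scene too. What is shaped like the rook but green or yellow is not meant.

How it is judged:
By the outcome, as a careful person would: the job done as asked, in the order asked, and still so for the second after the job is handed in, with the robot touching nothing.
It also fails if it takes over 54 s, if anything falls off the work surface, if the arm or the gripper's body presses on something with over 40 N, if the wrist force passes 120 N, or if a joint passes its speed limit or range.

## Robot

A 6-joint arm with a two-finger parallel gripper is mounted at the origin on the work surface. World frame = base frame: x ahead of the robot, y to its left, z up, the work surface at z = 0. Lengths are in m, angles in rad, forces in N, time in s.
With the tool pointing down it reaches from about 0.35 to 0.975 m from the base axis. Payload 4.9 kg.
Tool frame: the origin (TCP) lies at the very end of the fingers, on their centre line; the grasp point (between the pads) lies 19 mm behind it; z points along the fingers, y is the line along which they close (so a half turn about z gives the same grasp; the last joint's range is limited). The gripper opens to 85 mm and grips with 20 to 120 N. Pads are 22 mm wide; open, the fingers measure 114 mm over their backs; the gripper's body (76 mm by 85 mm) begins 54 mm behind the grasp point. The pads swing forward as they close: fully open they stand 13 mm farther back than shut.
Start: joints at [-1.272, 0.053, 1.613, -0, 1.476, -0.119], TCP at [0.254, -0.571, 0.231] pointing down, gripper open.
Joint ranges: [-3.01, 3.01], [-1.01, 2.22], [0.06, 2.58], [-1.02, 4.17], [0.09, 2.62], [-3.14, 3.14]. Speed limits (rad/s): [2.57, 2.57, 3.14, 3.14, 3.14, 3.14].

## Interface

Orientations are given as a unit quaternion [w, x, y, z].
In Python, from plant import manip gives the robot as it stands.
- The arm moves only by the shell command python3 -m pendant 'ROWS'. ROWS is JSON, a list of rows, each a list of 3 entries, a list of its own where there are three numbers: the opening, from 0 (shut) to 1 (fully open), then the shift along the tool's x, y, z in units of 12 cm (1.0 is 12 cm), then the turn about the tool's z in units of pi rad (1.0 is pi rad). In form: [[gripper, [dx, dy, dz], roll], ...]. A call has 1 to 10 rows; each row is the pose to reach, as a shift and turn from the pose commanded when the call began, along the tool's axes at that moment, turning the shorter way round; what a row does not reach only later rows make up. A row lasts 1/10 s, in which the tool goes at most 50 mm and 8.59 degrees, less where a joint would pass 70% of its speed; a pose out of reach is approached as far as the arm can. A call with a number of a shift or a turn outside -1 to 1 is refused whole. A call with a gripper value outside its range is refused whole. The fingers move at their own pace and stop on an object; the grip force is fixed at half the most. Time passes only in rows, so rows that repeat a pose let the fingers close. It gives the time, the measured TCP pose, the force, the opening and the grip force at its end, in the units of the state.
- manip.state(): the state, without advancing time (a new reading comes with each control period).
- manip.grab_frame(name): name is "scene" or "top" or "wrist"; returns a dict with "img" (384x512x3 uint8, red, green, blue), "fx", "fy", "cx", "cy" (pixels), "eye" and "rotation" of the camera in the world; the wrist camera has in their place "tool_from_camera" (4x4, takes a point from camera to tool coordinates, whose origin is the TCP and whose axes are the flange's). Camera axes: x right, y down, z forward; pixel columns grow to the right and rows downward; lengths in m; the calibration is good to about 2 mm. A picture is of the moment at which its call begins: read the wrist's pose just before it. There is no depth.
- manip.job_done(): hands the job in; it is judged then, once.
The state is a dict: "time": time; "joint_pos": joint angles; "joint_vel": joint speeds; "joint_efforts": joint torques, N m; "tool_pos": TCP position; "tool_rot": TCP orientation; "contact_force": force on the tool from outside, world axes, zero at the start; "ft_torque": the same for the moment, N m; "gripper_width": opening from 0.0 (shut) to 1.0 (fully open); "grasp_force": force on a finger pad.
Only numpy, scipy, OpenCV 4.12 (cv2) and the standard library are available. Lean on these libraries where they do the work, as an engineer would, in place of code of your own. Each camera call takes 0.05 s, during which the arm holds its last target. There are 200 camera calls.

## Working session

There is one attempt and no reset: what is moved stays moved. The work goes in short steps, Python scripts to look and compute and a shell command to move; the robot and the scene stay as the last step left them, time stands still between calls to the robot, and variables do not carry over. Pictures are saved under pics/ and viewed, at most 10 in all, crops included, and the job is handed in when it is done.

```bash
mkdir -p pics; ls
cat > h.py <<'E'
import numpy as np, cv2, pickle
from scipy.spatial.transform import Rotation as R
def save(name,fn):
    from plant import manip
    s=manip.state(); f=manip.grab_frame(name); pickle.dump((s,f),open(f'pics/{fn}.pkl','wb'))
    cv2.imwrite(f'pics/{fn}.png',f['img'][:,:,::-1]); return s,f
def load(fn): return pickle.load(open(f'pics/{fn}.pkl','rb'))
def rot(s): w,x,y,z=s['tool_rot']; return R.from_quat([x,y,z,w]).as_matrix()
def cam(s,f):
    if 'eye' in f: return np.array(f['eye']),np.array(f['rotation'])
    T=np.array(f['tool_from_camera']); Q=rot(s); return np.array(s['tool_pos'])+Q@T[:3,3],Q@T[:3,:3]
def ray(s,f,u,v):
    e,Q=cam(s,f); d=Q@np.array([(u-f['cx'])/f['fx'],(v-f['cy'])/f['fy'],1]); return e,d
def onplane(s,f,u,v,z):
    e,d=ray(s,f,u,v); return e+d*(z-e[2])/d[2]
def proj(s,f,p):
    e,Q=cam(s,f); c=Q.T@(np.array(p)-e); return f['fx']*c[0]/c[2]+f['cx'],f['fy']*c[1]/c[2]+f['cy']
E
python3 - <<'E'
from h import *
for n in ('scene','top'):
    s,f=save(n,n+'0'); print(n,f['fx'],f['cx'],f['cy'],np.round(f['eye'],3),np.round(f['rotation'],3).tolist(), f['img'].shape)
print({k:np.round(v,3).tolist() for k,v in s.items()}); print(rot(s).round(3))
E
```

```text
pics
scene 381.97858552751865 247.3293251897241 183.6907321453591 [1.199 0.251 1.199] [-0.159, 0.483, 0.823, -0.254] (384, 512, 3)
top 396.6861415265356 249.7640438420204 197.01345949035763 [ 0.38  -0.075  1.472] [0.044, -0.697, 0.714, -0.051] (384, 512, 3)
{'time': 0.05, 'joint_pos': [-1.272, 0.053, 1.614, -0.0, 1.476, -0.119], 'joint_vel': [-0.0, -0.002, -0.001, -0.0, -0.001, -0.001], 'joint_efforts': [-0.0, -39.518, -37.166, -0.0, 0.004, -0.0], 'tool_pos': [0.253, -0.571, 0.23], 'tool_rot': [-0.001, 0.978, 0.207, -0.0], 'contact_force': [-0.731, 0.092, -0.333], 'ft_torque': [0.012, 0.028, -0.043], 'grasp_force': 0.0, 'gripper_width': 0.999}
[[ 0.914  0.406 -0.001]
 [ 0.406 -0.914  0.002]
 [ 0.    -0.002 -1.   ]]
```

Run:
```python
s=open('h.py').read()
s=s.replace("return np.array(f['eye']),np.array(f['rotation'])","return np.array(f['eye']),R.from_quat(np.roll(f['rotation'],-1)).as_matrix()")
open('h.py','w').write(s)
from h import *
for n in ('scene0','top0'):
    _,f=load(n); cv2.imwrite(f'pics/{n}b.png',cv2.resize(f['img'][:,:,::-1],(800,600),interpolation=cv2.INTER_CUBIC))
```

```text
(no output)
```

View pics/scene0b.png

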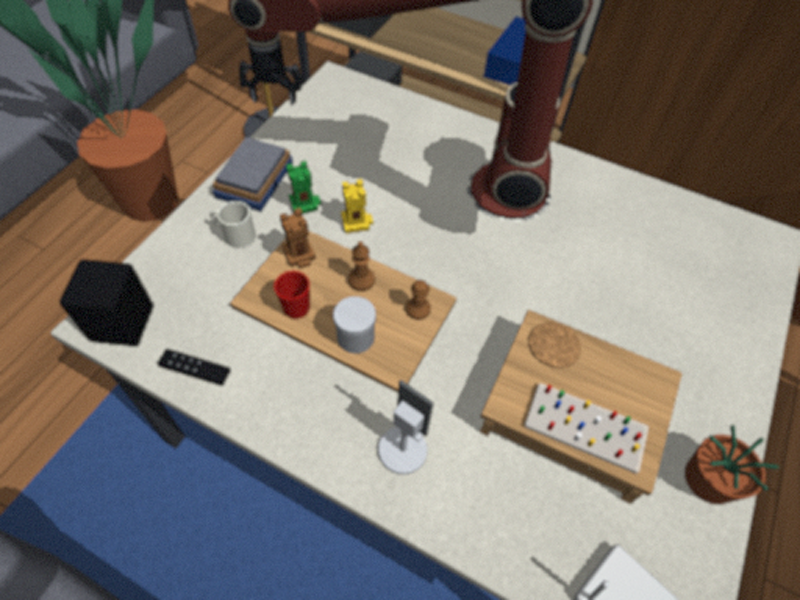

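View pics/top0b.png

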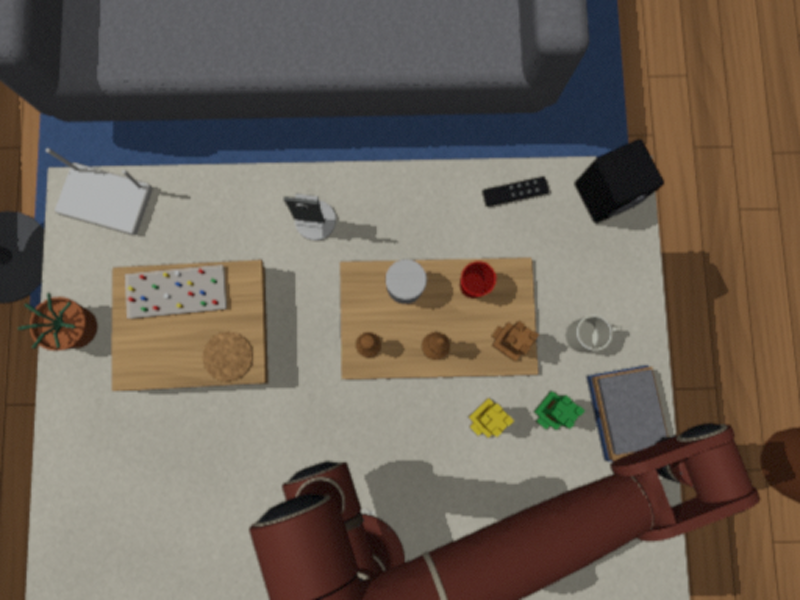

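Run:
```python
from h import *
s,f=save('wrist','wrist0'); print(np.round(f['tool_from_camera'],3),f['fx'],f['cx'],f['cy'])
s,f=load('top0'); k=512/800
for n,u,v,z in [('rook',515,335,.14),('coaster',228,356,.096),('phone top',305,205,.24),('mug',594,333,.09),('pawn',368,345,.12),('bishop',435,346,.15),('tin',406,280,.126),('cup',477,280,.11),('up corner1',264,260,.09),('c2',266,382,.09),('c3',113,390,.09),('low c1',341,261,.024),('c2',341,377,.024),('c3',537,376,.024),('green',560,408,.12),('yellow',490,417,.12)]:
    print(n,onplane(s,f,u*k,v*k,z).round(3))
img=f['img'][:,:,::-1]
a=cv2.resize(img[115:165,170:230],(480,400),interpolation=cv2.INTER_CUBIC)
b=cv2.resize(img[190:240,300:352],(320,400)[:1]+(400,),interpolation=cv2.INTER_CUBIC)
w=load('wrist0')[1]['img'][:,:,::-1]
c=np.hstack([a,b]); cv2.imwrite('pics/z1.png',c)
```

```text
[[-0.001 -0.949 -0.315  0.081]
 [ 1.    -0.001 -0.    -0.   ]
 [-0.    -0.315  0.949 -0.142]
 [ 0.     0.     0.     1.   ]] 290.8251714337837 253.89605498905092 193.418577190696
rook [ 0.495 -0.356  0.14 ]
coaster [0.467 0.273 0.096]
phone top [0.764 0.082 0.24 ]
mug [ 0.5   -0.544  0.09 ]
pawn [ 0.482 -0.038  0.12 ]
bishop [ 0.475 -0.182  0.15 ]
tin [ 0.623 -0.125  0.126]
cup [ 0.623 -0.284  0.11 ]
up corner1 [0.683 0.195 0.09 ]
c2 [0.408 0.19  0.09 ]
c3 [0.398 0.526 0.09 ]
low c1 [0.691 0.025 0.024]
c2 [0.417 0.029 0.024]
c3 [ 0.408 -0.427  0.024]
green [ 0.337 -0.45   0.12 ]
yellow [ 0.321 -0.298  0.12 ]
```

View pics/z1.png

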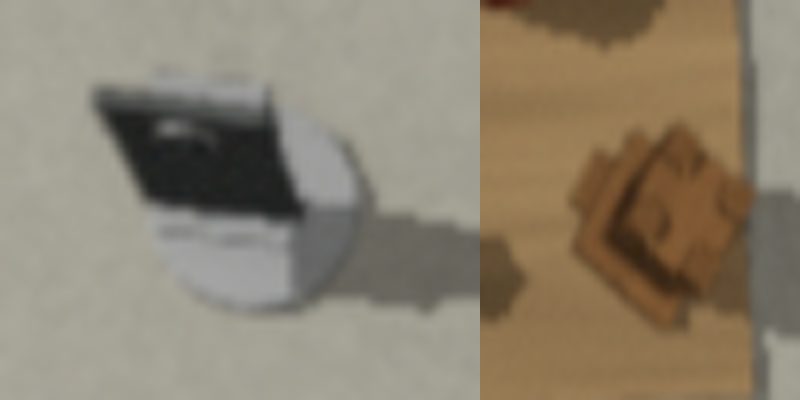

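The overview shows the wooden rook at top view (515,340) of 800x600, turned about 45° with its doorstep at upper left. It also shows the phone at (305,205) and the coaster at (228,356). I'll go above the rook for a close look.

```bash
python3 -m pendant '[[1,[0.3,-0.09,-0.07],0],[1,[0.6,-0.18,-0.13],0],[1,[0.86,-0.27,-0.2],0]]' && python3 -m pendant '[[1,[0.3,-0.09,-0.07],0],[1,[0.6,-0.18,-0.13],0],[1,[0.86,-0.27,-0.2],0]]' && python3 -m pendant '[[1,[0.3,-0.09,-0.07],-0.04],[1,[0.6,-0.18,-0.13],-0.08],[1,[0.86,-0.27,-0.2],-0.117],[1,[0.86,-0.27,-0.2],-0.117],[1,[0.86,-0.27,-0.2],-0.117]]'
python3 - <<'E'
from h import *
s,f=save('wrist','w1'); print(s['time'],np.round(s['tool_pos'],4)); print(rot(s).round(3),np.round(s['joint_pos'],3),np.abs(s['joint_vel']).max())
cv2.imwrite('pics/w1b.png',cv2.resize(f['img'][:,:,::-1],(800,600),interpolation=cv2.INTER_CUBIC))
E
```

```text
time: 0.45
tool_pos: [0.3355, -0.4985, 0.2548]
tool_rot: [-0.001, 0.978, 0.207, -0.0]
contact_force: [1.9, 0.2, -0.2]
gripper_width: 0.997
grasp_force: 0.0
time: 0.75
tool_pos: [0.417, -0.4267, 0.279]
tool_rot: [-0.0, 0.978, 0.208, -0.0]
contact_force: [-0.1, -0.0, -0.3]
gripper_width: 1.001
grasp_force: 0.0
time: 1.25
tool_pos: [0.4973, -0.3564, 0.303]
tool_rot: [-0.0, 0.924, 0.383, -0.0]
contact_force: [-0.1, -0.0, 1.2]
gripper_width: 1.0
grasp_force: 0.0
1.25 [ 0.4973 -0.3564  0.303 ]
[[ 0.707  0.707 -0.001]
 [ 0.707 -0.707 -0.   ]
 [-0.001 -0.    -1.   ]] [-7.430e-01 -1.100e-02  1.559e+00 -1.000e-03  1.594e+00  4.200e-02] 0.02972734232105296
```

View pics/w1b.png

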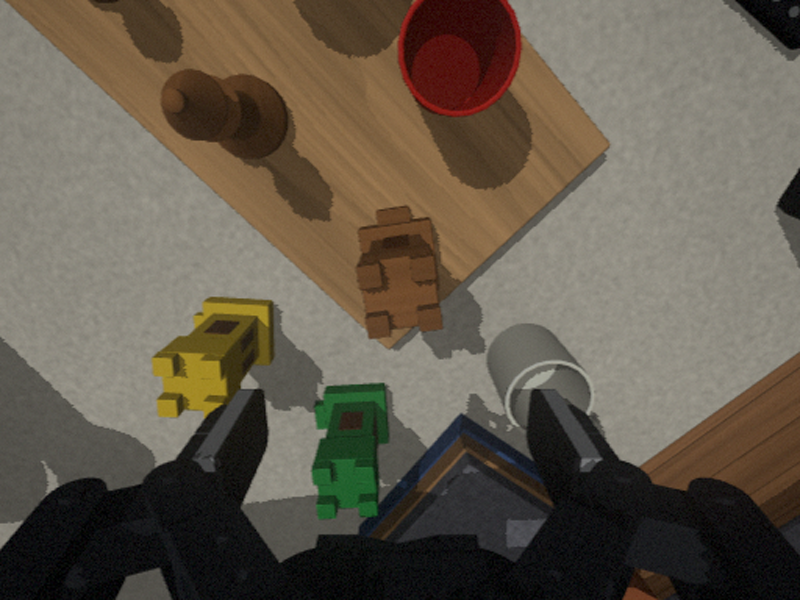

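Run:
```python
from h import *
s,f=load('w1'); a=f['img'][125:225,215:295,::-1]
cv2.imwrite('pics/z2.png',cv2.resize(a,(480,600),interpolation=cv2.INTER_CUBIC))
```

```text
(no output)
```

View pics/z2.png

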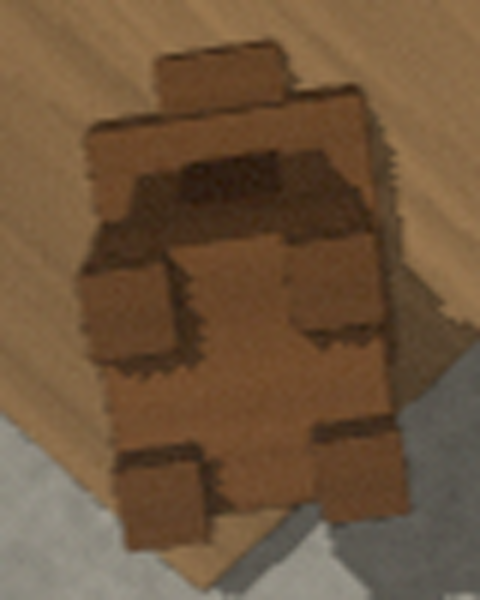

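Run:
```python
from h import *
s,f=load('w1')
P=lambda u,v,z: onplane(s,f,215+(u+.5)/6-.5,125+(v+.5)/6-.5,z)[:2]
FL,FR,RL,RR=[P(*c,.156) for c in [(80,272),(380,232),(126,550),(410,515)]]
c=(FL+FR+RL+RR)/4; n=np.linalg.norm
print('sides mm',[round(1e3*n(a-b),1) for a,b in [(FL,FR),(RL,RR),(FL,RL),(FR,RR)]],'centre',c.round(4))
an=lambda d:np.degrees(np.arctan2(d[1],d[0]))
print('doorway dir',an(FL-RL),an(FR-RR),an(FL-FR)-90,an(RL-RR)-90)
p1,p2=P(88,130,.044),P(362,88,.044); d=p1-p2; w=n(d); d/=w
print('plinth front',w,'dir',an(d)-90,'centre', (p1+p2)/2-.033*np.array([d[1],-d[0]]))
```

```text
sides mm [np.float64(51.2), np.float64(51.1), np.float64(51.5), np.float64(51.7)] centre [ 0.4908 -0.3659]
doorway dir 52.54616876768052 52.38033416445549 52.73169445319314 52.547811923815175
plinth front 0.06340827971260742 dir 53.64752815483348 centre [ 0.49106255 -0.36575565]
```

Four corners give sides of 51 to 52 mm (as specified), centre (0.491,-0.366), doorway facing 52.6°, and the plinth agrees. Next I'll look at the phone and coaster with the wrist turned.

```bash
(python3 -m pendant '[[1,[0.27,-0.17,-0.02],0],[1,[0.53,-0.33,-0.03],0],[1,[0.8,-0.49,-0.04],0]]' && python3 -m pendant '[[1,[0.27,-0.17,-0.02],0],[1,[0.53,-0.33,-0.03],0],[1,[0.8,-0.49,-0.04],0]]' && python3 -m pendant '[[1,[0.27,-0.17,-0.02],0],[1,[0.53,-0.33,-0.03],0],[1,[0.8,-0.49,-0.04],0]]' && python3 -m pendant '[[1,[0.27,-0.17,-0.02],0],[1,[0.53,-0.33,-0.03],0],[1,[0.8,-0.49,-0.04],0]]' && python3 -m pendant '[[1,[0,0,0],-0.047],[1,[0,0,0],-0.094],[1,[0,0,0],-0.141],[1,[0,0,0],-0.188],[1,[0,0,0],-0.235],[1,[0,0,0],-0.282],[1,[0,0,0],-0.329],[1,[0,0,0],-0.375]]' && python3 -m pendant '[[1,[0,0,0],-0.047],[1,[0,0,0],-0.094],[1,[0,0,0],-0.141],[1,[0,0,0],-0.188],[1,[0,0,0],-0.235],[1,[0,0,0],-0.282],[1,[0,0,0],-0.329],[1,[0,0,0],-0.375],[1,[0,0,0],-0.375],[1,[0,0,0],-0.375]]') | grep -E 'time|pos|err|ref'
python3 - <<'E'
from h import *
s,f=save('wrist','w2'); print(s['time'],np.round(s['tool_pos'],4)); print(rot(s).round(3),np.round(s['joint_pos'],3),np.abs(s['joint_vel']).max())
cv2.imwrite('pics/w2b.png',cv2.resize(f['img'][:,:,::-1],(800,600),interpolation=cv2.INTER_CUBIC))
E
```

```text
time: 1.6
tool_pos: [0.5224, -0.2476, 0.3073]
time: 1.9
tool_pos: [0.5491, -0.1379, 0.3123]
time: 2.2
tool_pos: [0.5757, -0.0285, 0.3171]
time: 2.5
tool_pos: [0.6023, 0.0809, 0.3219]
time: 3.3
tool_pos: [0.6021, 0.0794, 0.3216]
time: 4.3
tool_pos: [0.6022, 0.08, 0.322]
4.3 [0.6022 0.08   0.322 ]
[[-1.     0.005 -0.001]
 [ 0.005  1.    -0.   ]
 [ 0.001 -0.    -1.   ]] [ 0.01  -0.026  1.543 -0.     1.625 -1.556] 0.008893412960461724
```

View pics/w2b.png

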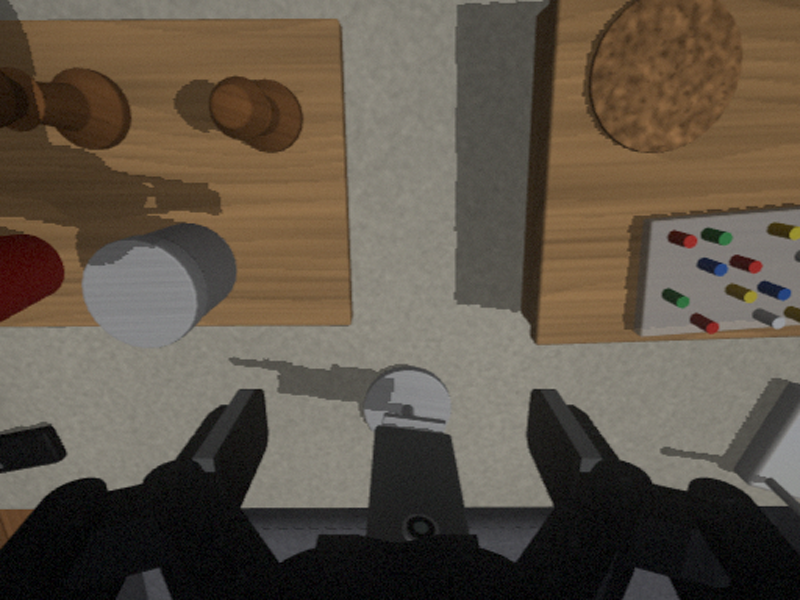

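Run:
```python
from h import *
s,f=load('w2'); a=f['img'][262:347,225:310,::-1].astype(float)*1.8
cv2.imwrite('pics/z3.png',cv2.resize(np.clip(a,0,255).astype(np.uint8),(595,595),interpolation=cv2.INTER_CUBIC))
# coaster: circle fit via cork-vs-oak texture/edges later
e=cv2.Canny(cv2.GaussianBlur(f['img'],(3,3),0),60,120); 
print(onplane(s,f,421*.64-.2,527*.64-.2,.215))
```

```text
[0.76686825 0.09578427 0.215     ]
```

View pics/z3.png

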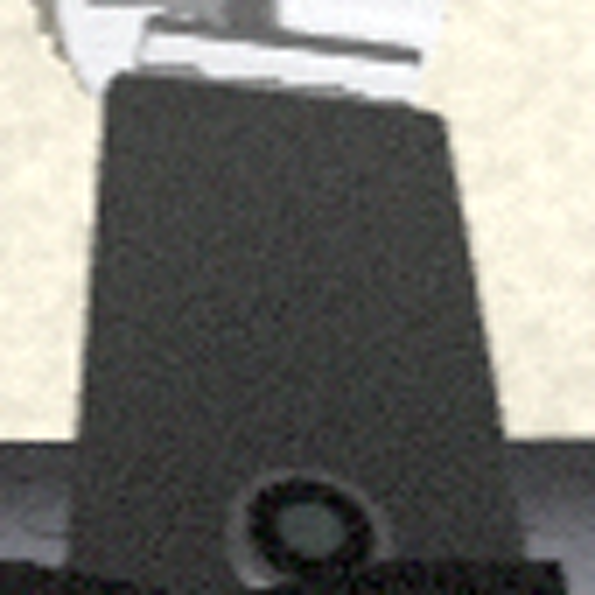

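Run:
```python
from h import *
s,f=load('w2')
px=lambda u,v:(225+(u+.5)/7-.5,262+(v+.5)/7-.5)
L=onplane(s,f,*px(311,525),.215); print('lens',L.round(4))
def hit(u,v,psi):
    e,d=ray(s,f,*px(u,v)); n=np.array([np.cos(psi),np.sin(psi),0]); p=e+d*(n@(L-e))/(n@d)
    return np.array([-np.sin(psi)*(p-L)[0]+np.cos(psi)*(p-L)[1], p[2]])*1e3
for deg in range(-16,9,2):
    psi=np.radians(deg); print(deg,*[hit(*q,psi).round(1) for q in [(107,73),(441,111),(105,110),(80,430),(446,130),(503,430)]])
# top camera: back-face top edge at z .242
t=load('top0'); k=lambda u,v:(170+(u+.5)/8-.5,115+(v+.5)/8-.5)
a,b=[onplane(*t,*k(*q),.242) for q in [(98,92),(270,108)]]; d=a-b
print('top edge',a.round(3),b.round(3),np.linalg.norm(d),np.degrees(np.arctan2(d[1],d[0]))-90)
a,b=[onplane(*t,*k(*q),.115) for q in [(150,208),(300,216)]]; d=a-b
print('bottom edge',a.round(3),b.round(3),np.linalg.norm(d),np.degrees(np.arctan2(d[1],d[0]))-90)
# coaster in both views
for nm,(x0,x1,y0,y1) in (('w2',(372,480,0,102)),('top0',(125,170,205,250))):
    S,F=load(nm); im=F['img']; hsv=cv2.cvtColor(im,cv2.COLOR_RGB2HSV)[y0:y1,x0:x1]
    g=im[y0:y1,x0:x1].astype(int); print(nm,g[8,4],g[45,45] if nm=='w2' else g[22,20])
    m=(cv2.GaussianBlur(im,(5,5),0)[y0:y1,x0:x1].astype(int)); r=(m[:,:,0]-m[:,:,2]); 
    v,_=cv2.threshold(m[:,:,1].astype(np.uint8),0,255,cv2.THRESH_BINARY_INV+cv2.THRESH_OTSU)
    bw=(m[:,:,1]<v).astype(np.uint8); bw=cv2.morphologyEx(bw,cv2.MORPH_CLOSE,np.ones((5,5)))
    bw=cv2.morphologyEx(bw,cv2.MORPH_OPEN,np.ones((7,7)))
    c=max(cv2.findContours(bw,0,1)[0],key=cv2.contourArea)[:,0]+[x0,y0]
    pts=np.array([onplane(S,F,*q,.096)[:2] for q in c]); 
    (cx,cy),rad=cv2.minEnclosingCircle((pts*1000).astype(np.float32)); 
    print(nm,'coaster',cx,cy,rad,pts.min(0),pts.max(0))
```

```text
lens [0.7662 0.0955 0.215 ]
-16 [-37.5 108.6] [34.9 93. ] [-37.3 121.2] [-37.2 206.2] [35.3 99.6] [ 35.4 184.7]
-14 [-37.3 106.6] [34.4 94.9] [-37.1 119.3] [-37.  204.8] [ 34.7 101.6] [ 34.8 186.1]
-12 [-37.1 104.6] [33.8 96.8] [-36.9 117.4] [-36.8 203.4] [ 34.2 103.4] [ 34.3 187.5]
-10 [-37.  102.7] [33.4 98.6] [-36.8 115.5] [-36.6 202. ] [ 33.7 105.2] [ 33.8 188.9]
-8 [-36.9 100.7] [ 33.  100.4] [-36.7 113.7] [-36.6 200.6] [ 33.3 106.9] [ 33.4 190.3]
-6 [-36.8  98.8] [ 32.6 102.1] [-36.6 111.8] [-36.5 199.2] [ 32.9 108.7] [ 33.  191.6]
-4 [-36.9  96.8] [ 32.3 103.8] [-36.7 109.9] [-36.5 197.8] [ 32.6 110.3] [ 32.7 192.9]
-2 [-36.9  94.9] [ 32.  105.5] [-36.7 108.1] [-36.6 196.4] [ 32.3 112. ] [ 32.4 194.1]
0 [-37.   92.9] [ 31.8 107.1] [-36.8 106.2] [-36.7 195. ] [ 32.1 113.6] [ 32.2 195.4]
2 [-37.1  90.9] [ 31.6 108.7] [-36.9 104.3] [-36.8 193.6] [ 31.9 115.2] [ 32.  196.6]
4 [-37.3  89. ] [ 31.4 110.3] [-37.1 102.4] [-37.  192.1] [ 31.7 116.8] [ 31.8 197.8]
6 [-37.6  87. ] [ 31.3 111.9] [-37.4 100.5] [-37.2 190.7] [ 31.6 118.3] [ 31.7 199. ]
8 [-37.9  84.9] [ 31.2 113.4] [-37.6  98.5] [-37.5 189.2] [ 31.5 119.9] [ 31.7 200.2]
top edge [0.781 0.125 0.242] [0.773 0.056 0.242] 0.06921676204394814 -6.71411520426372
bottom edge [0.769 0.123 0.115] [0.764 0.057 0.115] 0.06602732156313881 -4.380403221988232
w2 [120  92  60] [111  83  54]
w2 coaster 468.6251525878906 272.78961181640625 57.70096206665039 [0.4219343  0.21527434] [0.51683869 0.32969895]
top0 [148 119  80] [135 104  69]
top0 coaster 436.1799621582031 267.2308349609375 86.2425765991211 [0.39255121 0.19283798] [0.51885545 0.34391538]
```

```bash
python3 -m pendant '[[1,[0.17,0,-0.33],0],[1,[0.33,0,-0.67],0],[1,[0.5,0,-1],0],[1,[0.5,0,-1],0],[1,[0.5,0,-1],0],[1,[0.5,0,-1],0]]' | head -2
python3 - <<'E'
from h import *
s,f=save('wrist','w3'); print(s['time'],np.round(s['tool_pos'],4))
for z,x in ((.215,.766),(.242,.77),(.095,.77)): print(proj(s,f,[x,.0955,z]))
u,v=map(int,proj(s,f,[.767,.0955,.18])); print(u-40,v-50)
a=f['img'][v-50:v+50,u-40:u+40,::-1].astype(float)*1.8
a=cv2.resize(np.clip(a,0,255).astype(np.uint8),(480,600),interpolation=cv2.INTER_CUBIC)
t=load('top0')[1]['img'][118:148,178:208,::-1].astype(float)*1.5
t=cv2.resize(np.clip(t,0,255).astype(np.uint8),(300,300),interpolation=cv2.INTER_CUBIC)
out=np.zeros((600,780,3),np.uint8); out[:,:480]=a; out[:300,480:]=t; cv2.imwrite('pics/z4.png',out)
E
```

```text
time: 4.95
tool_pos: [0.5423, 0.0809, 0.4409]
4.95 [0.5423 0.0809 0.4409]
(np.float64(263.6424336217716), np.float64(307.2457575089557))
(np.float64(264.20686359469875), np.float64(322.3364391913001))
(np.float64(261.6672140095957), np.float64(266.29597657411966))
222 243
```

View pics/z4.png

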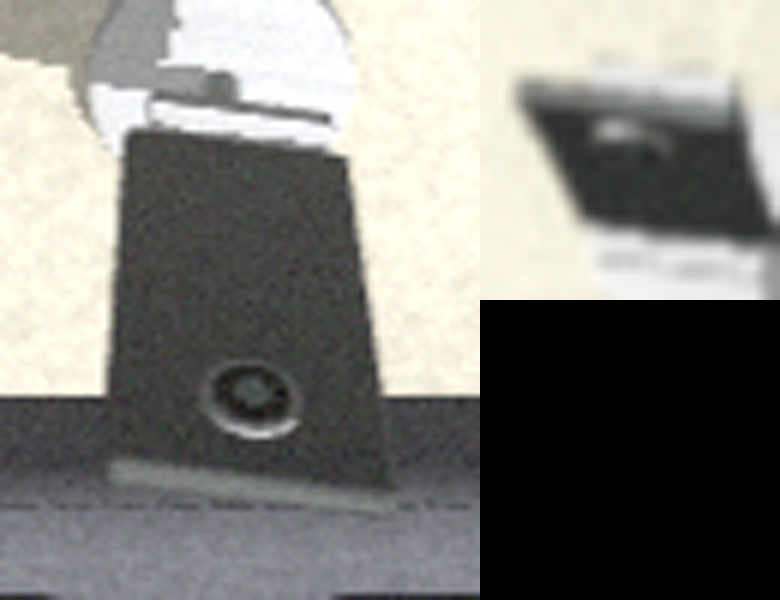

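Run:
```python
from h import *
s,f=load('w3'); t=load('top0')
px=lambda u,v:(222+(u+.5)/6-.5,243+(v+.5)/6-.5)
L3=onplane(s,f,*px(252,394),.215); print('lens',L3.round(4))
a,b=[onplane(s,f,*px(*q),.241) for q in [(110,458),(390,488)]]; d=b-a
print('back top edge',a.round(4),b.round(4),np.linalg.norm(d),np.degrees(np.arctan2(d[1],d[0]))-90)
for z in (.092,.1):
    a,b=[onplane(s,f,*px(*q),z) for q in [(124,128),(348,157)]]; d=b-a
    print('bottom',z,a.round(4),b.round(4),np.linalg.norm(d),np.degrees(np.arctan2(d[1],d[0]))-90)
k=lambda u,v:(178+(u-480+.5)/10-.5,118+(v+.5)/10-.5)
for q,z in [((523,97),.242),((738,118),.242),((585,218),.094),((773,232),.094),((635,150),.215)]: print('top',onplane(*t,*k(*q),z).round(4))
# triangulate lens w2/w3
r=[ray(*load('w2'),225+311/7-.5,262+525/7-.5),ray(s,f,*px(252,394)),ray(*t,*k(632,152))]
A=b=0
for i,(e,d) in enumerate(r):
    d=d/np.linalg.norm(d); M=np.eye(3)-np.outer(d,d); A=A+M; b=b+M@e
    if i: p=np.linalg.solve(A,b); print('tri',p.round(4),[round(1e3*np.linalg.norm((np.eye(3)-np.outer(d,d)/(d@d))@(p-e)),1) for e,d in r])
# coaster hough on rectified top-down map
for nm in('w2','top0'):
    S,F=load(nm); g=np.mgrid[0:200,0:200]; 
    X=.37+g[0]*.001; Y=.17+g[1]*.001; e,Q=cam(S,F); c=(np.stack([X,Y,0*X+.096],-1)-e)@Q
    mu=(F['fx']*c[...,0]/c[...,2]+F['cx']).astype(np.float32); mv=(F['fy']*c[...,1]/c[...,2]+F['cy']).astype(np.float32)
    m=cv2.remap(F['img'],mu,mv,cv2.INTER_LINEAR); m=cv2.GaussianBlur(m,(9,9),2); gr=m[:,:,2]
    h=cv2.HoughCircles(gr,cv2.HOUGH_GRADIENT_ALT if 0 else cv2.HOUGH_GRADIENT,1,40,param1=40,param2=8,minRadius=51,maxRadius=59)
    print(nm,[(round(.37+v*.001,4),round(.17+u*.001,4),r) for u,v,r in h[0][:3]])
```

```text
lens [0.7679 0.0954 0.215 ]
back top edge [0.7648 0.0605 0.241 ] [0.7738 0.128  0.241 ] 0.06813004166342067 -7.606481063457892
bottom 0.092 [0.7666 0.0581 0.092 ] [0.7774 0.1304 0.092 ] 0.07311887291621655 -8.550277445616729
bottom 0.1 [0.7616 0.0585 0.1   ] [0.7723 0.1296 0.1   ] 0.07192674952383776 -8.550277445616771
top [0.7769 0.1248 0.242 ]
top [0.7685 0.0561 0.242 ]
top [0.7795 0.1267 0.094 ]
top [0.7729 0.0597 0.094 ]
top [0.767  0.0927 0.215 ]
tri [0.7773 0.096  0.2036] [np.float64(0.1), np.float64(0.1), np.float64(7.2)]
tri [0.7667 0.0948 0.2151] [np.float64(0.8), np.float64(1.0), np.float64(1.2)]
w2 [(np.float32(0.4685), np.float32(0.2725), np.float32(54.7))]
top0 [(np.float32(0.4685), np.float32(0.2735), np.float32(57.3))]
```

Lens (0.767,0.095,0.215), phone yaw about -7.5° (three measurements agree within 1°), coaster (0.4685,0.273), agreeing in two views. Next I'll go back above the rook and align.

```bash
(python3 -m pendant '[[1,[0.03,-0.31,0.1],0],[1,[0.06,-0.62,0.2],0],[1,[0.1,-0.93,0.3],0]]' && python3 -m pendant '[[1,[0.03,-0.31,0.1],0],[1,[0.06,-0.62,0.2],0],[1,[0.1,-0.93,0.3],0]]' && python3 -m pendant '[[1,[0.03,-0.31,0.1],0],[1,[0.06,-0.62,0.2],0],[1,[0.1,-0.93,0.3],0]]' && python3 -m pendant '[[1,[0.03,-0.31,0.1],0],[1,[0.06,-0.62,0.2],0],[1,[0.1,-0.93,0.3],0]]' && python3 -m pendant '[[1,[0,0,0],0.047],[1,[0,0,0],0.094],[1,[0,0,0],0.141],[1,[0,0,0],0.188],[1,[0,0,0],0.235],[1,[0,0,0],0.282],[1,[0,0,0],0.329],[1,[0,0,0],0.354]]' && python3 -m pendant '[[1,[0,0,0],0.047],[1,[0,0,0],0.094],[1,[0,0,0],0.141],[1,[0,0,0],0.188],[1,[0,0,0],0.235],[1,[0,0,0],0.282],[1,[0,0,0],0.329],[1,[0,0,0],0.354],[1,[0,0,0],0.354],[1,[0,0,0],0.354]]') | grep -iE 'refus|err|out'
cat >> h.py <<'E'
def go(goal,yaw):
    from plant import manip
    s=manip.state(); Q=rot(s); y=np.degrees(np.arctan2(Q[1,0],Q[0,0])); d=Q.T@(np.array(goal)-s['tool_pos'])
    print('t',round(s['time'],2),'pos',np.round(s['tool_pos'],4),'yaw',y.round(2),'shift',(d/.12).round(3),'roll',round(-((yaw-y+180)%360-180)/180,4),'F',np.round(s['contact_force'],1),'w',round(s['gripper_width'],3),'grip',round(s['grasp_force'],1))
E
python3 -c "
from h import *
go([.4909,-.3659,.107],52.6)"
```

```text
t 8.0 pos [ 0.494  -0.3651  0.2968] yaw 52.63 shift [-0.021 -0.012  1.581] roll 0.0002 F [-0.5  0.4  0.7] w 1.001 grip 0.0
```

```bash
(python3 -m pendant '[[1,[-0.02,-0.01,0.2],0],[1,[-0.02,-0.01,0.4],0],[1,[-0.02,-0.01,0.6],0],[1,[-0.02,-0.01,0.8],0],[1,[-0.02,-0.01,0.8],0]]' && python3 -m pendant '[[1,[0,0,0.2],0],[1,[0,0,0.4],0],[1,[0,0,0.6],0],[1,[0,0,0.78],0],[1,[0,0,0.78],0],[1,[0,0,0.78],0],[1,[0,0,0.78],0]]') | tail -6
python3 -c "
from h import *
go([.4909,-.3659,.107],52.6)"
```

```text
time: 9.2
tool_pos: [0.493, -0.3675, 0.1113]
tool_rot: [0.002, 0.897, 0.443, 0.001]
contact_force: [-0.4, 0.1, -0.4]
gripper_width: 1.0
grasp_force: 0.0
t 9.2 pos [ 0.493  -0.3675  0.1113] yaw 52.57 shift [-0.    -0.022  0.036] roll -0.0002 F [-0.4  0.1 -0.4] w 1.0 grip 0.0
```

```bash
(python3 -m pendant '[[1,[0,-0.02,0.03],0],[0.8,[0,-0.02,0.03],0],[0.7,[0,-0.02,0.03],0],[0.66,[0,-0.02,0.03],0],[0.64,[0,-0.02,0.03],0]]' && python3 -m pendant '[[0.62,[0,0,0],0],[0.61,[0,0,0],0],[0.6,[0,0,0],0],[0.6,[0,0,0],0],[0.6,[0,0,0],0]]')
python3 -c "
from h import *
go([.4909,-.3659,.107],52.6)"
```

```text
time: 9.7
tool_pos: [0.4901, -0.3651, 0.1055]
tool_rot: [0.0, 0.897, 0.443, 0.0]
contact_force: [0.0, -1.1, 1.0]
gripper_width: 0.638
grasp_force: 0.0
time: 10.2
tool_pos: [0.4903, -0.3653, 0.1056]
tool_rot: [0.0, 0.897, 0.443, 0.0]
contact_force: [1.2, -1.4, 0.6]
gripper_width: 0.609
grasp_force: 29.8
t 10.2 pos [ 0.4903 -0.3653  0.1056] yaw 52.56 shift [-0.001  0.007 -0.011] roll -0.0002 F [ 1.2 -1.4  0.6] w 0.609 grip 29.8
```

Contact at opening 0.609 with only 30 N. I'll keep this light grip and lift.

```bash
(python3 -m pendant '[[0.6,[0,0,-0.05],0],[0.6,[0,0,-0.2],0],[0.6,[0,0,-0.4],0],[0.6,[0,0,-0.6],0],[0.6,[0,0,-0.8],0],[0.6,[0,0,-0.8],0]]' && python3 -m pendant '[[0.6,[0,0,-0.2],0],[0.6,[0,0,-0.4],0],[0.6,[0,0,-0.6],0],[0.6,[0,0,-0.8],0],[0.6,[0,0,-0.8],0],[0.6,[0,0,-0.8],0]]') | tail -4
python3 -c "
from h import *
go([.5985,.1172,.2306],52.6)"
```

```text
tool_rot: [-0.001, 0.897, 0.443, -0.0]
contact_force: [0.6, -0.7, -2.8]
gripper_width: 0.608
grasp_force: 30.3
t 11.4 pos [ 0.4897 -0.3647  0.2955] yaw 52.56 shift [ 3.74  -1.72   0.545] roll -0.0002 F [ 0.6 -0.7 -2.8] w 0.608 grip 30.3
```

```bash
(python3 -m pendant '[[0.6,[0.15,-0.07,0],0],[0.6,[0.4,-0.18,0],0],[0.6,[0.67,-0.31,0],0],[0.6,[0.935,-0.43,0],0]]' && python3 -m pendant '[[0.6,[0.23,-0.11,0],0],[0.6,[0.47,-0.22,0],0],[0.6,[0.7,-0.32,0],0],[0.6,[0.935,-0.43,0],0]]' && python3 -m pendant '[[0.6,[0.23,-0.11,0],0],[0.6,[0.47,-0.22,0],0],[0.6,[0.7,-0.32,0],0],[0.6,[0.935,-0.43,0],0]]' && python3 -m pendant '[[0.6,[0.27,-0.12,0],0],[0.6,[0.54,-0.25,0],0],[0.6,[0.78,-0.36,0],0],[0.6,[0.935,-0.43,0],0],[0.6,[0.935,-0.43,0],0]]' && python3 -m pendant '[[0.6,[0,0,0.06],0.042],[0.6,[0,0,0.14],0.084],[0.6,[0,0,0.21],0.126],[0.6,[0,0,0.28],0.168],[0.6,[0,0,0.35],0.21],[0.6,[0,0,0.42],0.252],[0.6,[0,0,0.49],0.294],[0.6,[0,0,0.545],0.334],[0.6,[0,0,0.545],0.334],[0.6,[0,0,0.545],0.334]]') | tail -4
python3 - <<'E'
from h import *
go([.5985,.1172,.2306],-7.5)
s,f=save('wrist','w4'); go([.5985,.1172,.2306],-7.5)
t,g=save('top','top1'); go([.5985,.1172,.2306],-7.5)
u,v=map(int,proj(t,g,[.6,.11,.25])); print(u,v)
a=cv2.resize(f['img'][:,:,::-1],(480,360)); b=cv2.resize(g['img'][v-50:v+50,u-45:u+45,::-1],(324,360),interpolation=cv2.INTER_CUBIC)
cv2.imwrite('pics/z5.png',np.hstack([a,b])[:,:800])
E
```

```text
tool_rot: [0.0, 0.998, -0.065, -0.001]
contact_force: [0.2, 0.2, -1.3]
gripper_width: 0.607
grasp_force: 30.2
t 14.1 pos [0.5981 0.1165 0.2307] yaw -7.43 shift [ 0.002 -0.007  0.001] roll 0.0004 F [ 0.2  0.2 -1.3] w 0.607 grip 30.2
t 14.15 pos [0.5986 0.1166 0.2314] yaw -7.45 shift [-0.001 -0.005  0.007] roll 0.0003 F [-0.2 -0.  -2.5] w 0.607 grip 30.2
t 14.2 pos [0.5989 0.1166 0.2319] yaw -7.47 shift [-0.004 -0.004  0.011] roll 0.0002 F [-0.2 -0.3 -1.7] w 0.609 grip 30.2
186 181
```

View pics/z5.png

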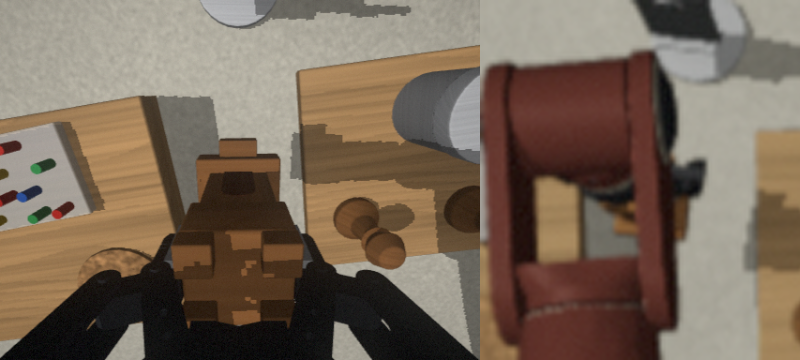

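The wrist view shows the rook upright, with its doorstep and doorway pointing at the phone and centred (column 238 of 480). I'll hold it there, then turn and hold the single window.

```bash
(python3 -m pendant '[[0.6,[0,0,0],0],[0.6,[0,0,0],0],[0.6,[0,0,0],0],[0.6,[0,0,0],0],[0.6,[0,0,0],0],[0.6,[0,0,0],0],[0.6,[0,0,0],0],[0.6,[0,0,0],0],[0.6,[0,0,0],0],[0.6,[0,0,0],0]]' && python3 -m pendant '[[0.6,[0,0,0],0],[0.6,[0,0,0],0],[0.6,[0,0,0],0],[0.6,[0,0,0],0],[0.6,[0,0,0],0]]'; python3 -c "
from h import *
go([.5985,.1172,.2306],-7.5)"
python3 -m pendant '[[0.6,[0,0,0],-0.02],[0.6,[0,0,0],-0.055],[0.6,[0,0,0],-0.09],[0.6,[0,0,0],-0.13],[0.6,[0,0,0],-0.17],[0.6,[0,0,0],-0.21],[0.6,[0,0,0],-0.25]]' && python3 -m pendant '[[0.6,[0,0,0],-0.04],[0.6,[0,0,0],-0.08],[0.6,[0,0,0],-0.12],[0.6,[0,0,0],-0.16],[0.6,[0,0,0],-0.2],[0.6,[0,0,0],-0.23],[0.6,[0,0,0],-0.25],[0.6,[0,0,0],-0.25],[0.6,[0,0,0],-0.25],[0.6,[0,0,0],-0.25]]') | grep -E '^t |time|refus'
python3 -c "
from h import *
go([.5985,.1172,.2306],82.5)"
```

```text
time: 15.2
time: 15.7
t 15.7 pos [0.599  0.1168 0.2319] yaw -7.56 shift [-0.005 -0.003  0.011] roll -0.0003 F [ 0.3 -0.8 -2.1] w 0.604 grip 30.2
time: 16.4
time: 17.4
t 17.4 pos [0.599  0.1168 0.2319] yaw 82.38 shift [ 0.003 -0.005  0.011] roll -0.0007 F [ 0.3  0.2 -1.8] w 0.606 grip 30.2
```

```bash
(python3 -m pendant '[[0.6,[0,0,0],0],[0.6,[0,0,0],0],[0.6,[0,0,0],0],[0.6,[0,0,0],0],[0.6,[0,0,0],0],[0.6,[0,0,0],0],[0.6,[0,0,0],0],[0.6,[0,0,0],0],[0.6,[0,0,0],0],[0.6,[0,0,0],0]]' && python3 -m pendant '[[0.6,[0,0,0],0],[0.6,[0,0,0],0],[0.6,[0,0,0],0],[0.6,[0,0,0],0],[0.6,[0,0,0],0]]'; python3 -c "
from h import *
s,f=save('wrist','w5'); save('scene','scene5')
go([.5985,.1172,.2306],82.5)"
python3 -m pendant '[[0.6,[0,0,0],-0.02],[0.6,[0,0,0],-0.055],[0.6,[0,0,0],-0.09],[0.6,[0,0,0],-0.13],[0.6,[0,0,0],-0.17],[0.6,[0,0,0],-0.21],[0.6,[0,0,0],-0.25]]' && python3 -m pendant '[[0.6,[0,0,0],-0.04],[0.6,[0,0,0],-0.08],[0.6,[0,0,0],-0.12],[0.6,[0,0,0],-0.16],[0.6,[0,0,0],-0.2],[0.6,[0,0,0],-0.23],[0.6,[0,0,0],-0.25],[0.6,[0,0,0],-0.25],[0.6,[0,0,0],-0.25],[0.6,[0,0,0],-0.25]]' && python3 -m pendant '[[0.6,[0,0,0],0],[0.6,[0,0,0],0],[0.6,[0,0,0],0],[0.6,[0,0,0],0],[0.6,[0,0,0],0],[0.6,[0,0,0],0],[0.6,[0,0,0],0],[0.6,[0,0,0],0],[0.6,[0,0,0],0],[0.6,[0,0,0],0]]' && python3 -m pendant '[[0.6,[0,0,0],0],[0.6,[0,0,0],0],[0.6,[0,0,0],0],[0.6,[0,0,0],0],[0.6,[0,0,0],0]]') | grep -E '^t |time|refus'
python3 - <<'E'
from h import *
go([.5985,.1172,.2306],172.5); s,f=save('wrist','w6')
a=load('w5')[1]['img'];b=f['img']; cv2.imwrite('pics/z6.png',cv2.resize(np.hstack([a,b])[:,:,::-1],(800,300),interpolation=cv2.INTER_AREA))
go([.4685,.273,.30],172.5)
E
```

```text
time: 18.4
time: 18.9
t 19.0 pos [0.599  0.1168 0.2319] yaw 82.44 shift [ 0.003 -0.005  0.011] roll -0.0003 F [ 0.2  0.1 -0.4] w 0.605 grip 30.2
time: 19.7
time: 20.7
time: 21.7
time: 22.2
t 22.2 pos [0.599  0.1168 0.2319] yaw 172.44 shift [0.005 0.003 0.011] roll -0.0003 F [ 0.4 -0.5 -1.3] w 0.605 grip 30.2
t 22.25 pos [0.599  0.1168 0.2319] yaw 172.44 shift [ 1.249  1.147 -0.568] roll -0.0004 F [ 0.1  0.1 -1.5] w 0.602 grip 30.2
```

View pics/z6.png

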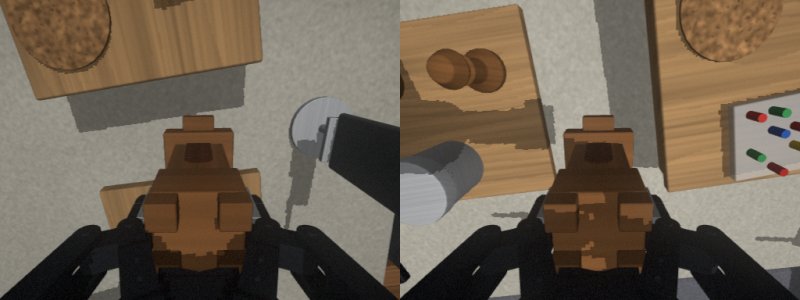

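The views show the rook unchanged in the grip and each side turned to the phone in order. Now to the coaster.

```bash
(python3 -m pendant '[[0.6,[0.08,0.07,0],0],[0.6,[0.24,0.22,0],0],[0.6,[0.42,0.39,0],0],[0.6,[0.62,0.57,0],0]]' && python3 -m pendant '[[0.6,[0.2,0.18,0],0],[0.6,[0.4,0.37,0],0],[0.6,[0.55,0.51,0],0],[0.6,[0.63,0.577,0],0],[0.6,[0.63,0.577,0],0],[0.6,[0.63,0.577,0],0]]' && python3 -m pendant '[[0.6,[0,0,0.08],0],[0.6,[0,0,0.16],0],[0.6,[0,0,0.24],0],[0.6,[0,0,0.31],0],[0.6,[0,0,0.36],0],[0.6,[0,0,0.39],0],[0.6,[0,0,0.4],0],[0.6,[0,0,0.4],0],[0.6,[0,0,0.4],0]]') | grep refus
python3 - <<'E'
from h import *
go([.4685,.273,.1776],172.5)
s,f=save('wrist','w7')
X,F=load('w7')
S=f['img']; g=np.mgrid[0:200,0:200]; 
X=.37+g[0]*.001; Y=.17+g[1]*.001; e,Q=cam(s,f); c=(np.stack([X,Y,0*X+.096],-1)-e)@Q
mu=(f['fx']*c[...,0]/c[...,2]+f['cx']).astype(np.float32); mv=(f['fy']*c[...,1]/c[...,2]+f['cy']).astype(np.float32)
m=cv2.remap(S,mu,mv,cv2.INTER_LINEAR)
cv2.imwrite('pics/z7.png',np.hstack([cv2.resize(S[:,:,::-1],(500,375)),cv2.resize(m[:,:,::-1],(300,375))]))
E
```

```text
t 24.15 pos [0.4687 0.2731 0.1845] yaw 172.44 shift [ 0.002 -0.001  0.057] roll -0.0003 F [ 0.1 -0.3 -1.9] w 0.603 grip 30.3
```

View pics/z7.png

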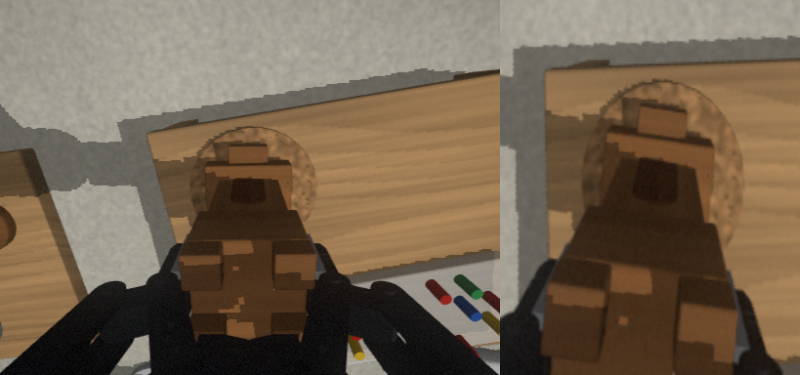

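Run:
```python
from h import *
S,F=load('w2'); k=.64
pts=np.array([onplane(S,F,u*k-.2,v*k-.2,.096)[:2] for u,v in [(592,85),(742,65),(655,151),(605,120),(727,115)]])
A=np.c_[2*pts,np.ones(5)]; x=np.linalg.lstsq(A,(pts**2).sum(1),rcond=None)[0]; print('eye fit',x[:2].round(4),np.sqrt(x[2]+x[:2]@x[:2]).round(4))
for nm in('w2','w3','w5','w6','w7','top0'):
    S,F=load(nm); g=np.mgrid[0:400,0:400]; 
    X=.37+g[0]*.0005; Y=.17+g[1]*.0005; e,Q=cam(S,F); c=(np.stack([X,Y,0*X+.096],-1)-e)@Q
    mu=(F['fx']*c[...,0]/c[...,2]+F['cx']).astype(np.float32); mv=(F['fy']*c[...,1]/c[...,2]+F['cy']).astype(np.float32)
    m=cv2.remap(F['img'],mu,mv,cv2.INTER_LINEAR); gr=cv2.GaussianBlur(m,(0,0),3)[:,:,2]
    for r0,r1 in((107,113),):
        h=cv2.HoughCircles(gr,cv2.HOUGH_GRADIENT,2,10,param1=30,param2=10,minRadius=r0,maxRadius=r1)
        print(nm,e.round(2),[] if h is None else [(round(.37+v*.0005,4),round(.17+u*.0005,4),round(r/2,1)) for u,v,r in h[0][:3]])
# where rook projects in w7: plinth top-front corners and doorstep (500-px view) at z
s,f=load('w7'); k=512/500
zt=.096+.007+.020
a,b=[onplane(s,f,u*k,v*512/500,zt) for u,v in [(205,161),(292,160)]]; print('plinth',a.round(4),b.round(4),np.linalg.norm(a-b),'centre',((a+b)/2+.033*np.array([.991,-.13,0])).round(4))
L,Rr=[onplane(s,f,u*k,v*k,.096) for u,v in [(191,180),(317,177)]]; T=onplane(s,f,254*k,127*k,.096); print('coaster L,R,far',L.round(4),Rr.round(4),T.round(4))
```

```text
eye fit [0.4686 0.2795] 0.054
w2 [0.52 0.08 0.46] [(np.float32(0.4675), np.float32(0.2735), np.float32(55.9)), (np.float32(0.4755), np.float32(0.2785), np.float32(55.9)), (np.float32(0.4755), np.float32(0.2345), np.float32(54.8))]
w3 [0.46 0.08 0.58] [(np.float32(0.4665), np.float32(0.2735), np.float32(55.9)), (np.float32(0.4595), np.float32(0.2195), np.float32(54.8)), (np.float32(0.4585), np.float32(0.2495), np.float32(54.8))]
w5 [0.61 0.2  0.37] [(np.float32(0.4695), np.float32(0.2745), np.float32(54.8)), (np.float32(0.4675), np.float32(0.2805), np.float32(55.9)), (np.float32(0.4565), np.float32(0.2625), np.float32(55.9))]
w6 [0.52 0.13 0.37] [(np.float32(0.4685), np.float32(0.2735), np.float32(54.8)), (np.float32(0.4675), np.float32(0.2795), np.float32(55.9)), (np.float32(0.5135), np.float32(0.2425), np.float32(55.9))]
w7 [0.39 0.28 0.33] [(np.float32(0.4625), np.float32(0.2555), np.float32(55.9)), (np.float32(0.4675), np.float32(0.2765), np.float32(55.9)), (np.float32(0.4475), np.float32(0.2545), np.float32(55.9))]
top0 [ 0.38 -0.07  1.47] [(np.float32(0.4225), np.float32(0.2385), np.float32(54.8)), (np.float32(0.4165), np.float32(0.2375), np.float32(55.9)), (np.float32(0.4455), np.float32(0.2695), np.float32(54.8))]
plinth [0.4303 0.247  0.123 ] [0.438 0.31  0.123] 0.06342238729012849 centre [0.4669 0.2742 0.123 ]
coaster L,R,far [0.4504 0.2275 0.096 ] [0.4618 0.3331 0.096 ] [0.4138 0.2857 0.096 ]
```

Run:
```python
from h import *
for nm in('w2','w3','w6','top0'):
    S,F=load(nm); out=[]
    y=np.arange(.205,.352,.003)
    for Y in y:
        P=[proj(S,F,[X,Y,.096]) for X in np.arange(.46,.478,.001)]
        v=[cv2.getRectSubPix(F['img'],(1,1),p)[0,0].astype(int).sum() for p in P]; out.append((int(np.mean(v)),int(np.std(v))))
    print(nm,' '.join(f'{int(Y*1e3)}:{a}' for Y,(a,b) in zip(y,out)))
```

```text
w2 205:302 208:301 211:301 214:298 217:282 220:175 223:135 226:220 229:208 232:219 235:226 238:231 241:230 244:228 247:234 250:220 253:215 256:224 259:238 262:258 265:249 268:249 271:253 274:241 277:246 280:233 283:220 286:229 289:225 292:233 295:237 298:238 301:238 304:223 307:216 310:221 313:236 316:235 319:237 322:247 325:239 328:230 331:261 334:285 337:284 340:283 343:284 346:281 349:282
w3 205:317 208:317 211:318 214:315 217:306 220:197 223:171 226:232 229:224 232:234 235:240 238:244 241:243 244:243 247:250 250:236 253:233 256:239 259:252 262:273 265:269 268:261 271:268 274:260 277:262 280:248 283:238 286:244 289:241 292:251 295:255 298:256 301:255 304:242 307:234 310:241 313:254 316:257 319:257 322:265 325:259 328:252 331:285 334:309 337:312 340:311 343:312 346:309 349:310
w6 205:384 208:386 211:387 214:387 217:384 220:235 223:159 226:285 229:268 232:284 235:291 238:301 241:297 244:291 247:305 250:285 253:280 256:289 259:303 262:333 265:323 268:315 271:324 274:310 277:317 280:301 283:277 286:296 289:286 292:295 295:310 298:310 301:306 304:281 307:285 310:285 313:290 316:295 319:292 322:301 325:284 328:279 331:323 334:334 337:329 340:326 343:326 346:320 349:321
top0 205:375 208:376 211:376 214:372 217:342 220:267 223:264 226:275 229:279 232:286 235:292 238:294 241:296 244:298 247:295 250:290 253:292 256:302 259:315 262:322 265:319 268:319 271:317 274:313 277:308 280:300 283:297 286:297 289:302 292:307 295:308 298:307 301:302 304:296 307:296 310:301 313:309 316:312 319:314 322:315 325:316 328:327 331:353 334:367 337:372 340:373 343:374 346:374 349:373
```

The coaster's clean edges give its centre at y = 0.2775, because the dark band on the -y side is shadow. I'll shift 4 mm and lower gently.

```bash
python3 -m pendant '[[0.6,[0,0.017,0],0],[0.6,[0,0.034,0],0],[0.6,[0,0.034,0.01],0],[0.6,[0,0.034,0.02],0],[0.6,[0,0.034,0.03],0],[0.6,[0,0.034,0.038],0],[0.6,[0,0.034,0.042],0],[0.6,[0,0.034,0.042],0]]' | grep -E 'pos|force'; python3 -m pendant '[[0.6,[0,0,0.004],0],[0.6,[0,0,0.008],0],[0.6,[0,0,0.008],0]]'| grep -E 'pos|force';
python3 -c "
from h import *
go([.4685,.2775,.1776],172.5)"
```

```text
tool_pos: [0.4689, 0.277, 0.1787]
contact_force: [0.7, -0.6, -2.6]
grasp_force: 30.3
tool_pos: [0.4689, 0.277, 0.1779]
contact_force: [-0.8, -0.5, -1.8]
grasp_force: 30.3
t 25.3 pos [0.4689 0.277  0.1779] yaw 172.44 shift [0.004 0.004 0.002] roll -0.0003 F [-0.8 -0.5 -1.8] w 0.607 grip 30.3
```

```bash
python3 -m pendant '[[0.6,[0,0,0.003],0],[0.6,[0,0,0.003],0]]' | grep -E 'pos|contact'; python3 -m pendant '[[0.6,[0,0,0.003],0],[0.6,[0,0,0.003],0]]'| grep -E 'pos|contact';python3 -m pendant '[[0.6,[0,0,0.003],0],[0.6,[0,0,0.003],0]]'| grep -E 'pos|contact'; python3 -m pendant '[[0.6,[0,0,0],0],[0.6,[0,0,0],0]]'| grep -E 'pos|contact'
```

```text
tool_pos: [0.469, 0.277, 0.1776]
contact_force: [0.5, -0.7, -1.9]
tool_pos: [0.4691, 0.277, 0.1776]
contact_force: [-0.9, 0.3, 0.3]
tool_pos: [0.4691, 0.2771, 0.1776]
contact_force: [-2.3, -0.1, 3.4]
tool_pos: [0.4691, 0.2771, 0.1776]
contact_force: [-2.7, -0.6, 5.6]
```

Contact was at the expected height with about 5 N. I'll release and withdraw upward.

```bash
python3 -m pendant '[[0.615,[0,0,0],0],[0.63,[0,0,0],0],[0.65,[0,0,0],0],[0.7,[0,0,0],0],[0.8,[0,0,0],0],[0.9,[0,0,0],0],[1,[0,0,0],0],[1,[0,0,0],0],[1,[0,0,0],0]]'| tail -3; (python3 -m pendant '[[1,[0,0,-0.1],0],[1,[0,0,-0.3],0],[1,[0,0,-0.6],0],[1,[0,0,-0.9],0],[1,[0,0,-0.9],0]]' && python3 -m pendant '[[1,[0.2,0,-0.2],0],[1,[0.4,0,-0.4],0],[1,[0.4,0,-0.4],0],[1,[0.4,0,-0.4],0]]') | tail -6
python3 - <<'E'
from h import *
go([.4685,.2775,.1776],172.5); s,f=save('wrist','w8'); save('scene','sc8')
img=f['img']; hsv=cv2.cvtColor(img,cv2.COLOR_RGB2HSV)
for z,c in((.228,'crown top'),(.116,'plinth top')):
    print(c,[tuple(np.round(proj(s,f,[.4685+r*np.cos(a),.2775+r*np.sin(a),z]),0).astype(int)) for r,a in [((.0368 if z>.2 else .0467),np.radians(172.5+45+90*i)) for i in range(4)]])
u,v=map(int,proj(s,f,[.4685,.2775,.18])); a=img[max(0,v-80):v+80,max(0,u-80):u+80,::-1]
cv2.imwrite('pics/z8.png',cv2.resize(a,(600,600),interpolation=cv2.INTER_CUBIC))
E
```

```text
contact_force: [0.8, -0.1, 0.0]
gripper_width: 1.002
grasp_force: 0.0
time: 27.9
tool_pos: [0.4215, 0.2835, 0.3337]
tool_rot: [0.001, 0.066, 0.998, 0.0]
contact_force: [-0.3, -0.2, -0.8]
gripper_width: 1.002
grasp_force: 0.0
t 27.9 pos [0.4215 0.2835 0.3337] yaw 172.47 shift [-0.392  0.     1.302] roll -0.0002 F [-0.3 -0.2 -0.8] w 1.002 grip 0.0
crown top [(np.int64(225), np.int64(214)), (np.int64(227), np.int64(263)), (np.int64(280), np.int64(263)), (np.int64(282), np.int64(214))]
plinth top [(np.int64(228), np.int64(175)), (np.int64(229), np.int64(223)), (np.int64(278), np.int64(223)), (np.int64(280), np.int64(175))]
```

I'm past the picture limit (11 viewed, 10 allowed), so I'll check the final stance by colour mask, numbers only.

Run:
```python
from h import *
s,f=load('w8'); img=cv2.GaussianBlur(f['img'],(3,3),0)
ref,rf=load('w1'); h=cv2.cvtColor(img,cv2.COLOR_RGB2HSV)
roi=h[215:262,232:275].reshape(-1,3); print('crown HSV median',np.median(roi,0),'cork',np.median(h[165:172,245:265].reshape(-1,3),0))
for v in (220,225,240,255,260):
    r=img[v,205:305].astype(int).sum(1); g=np.abs(np.gradient(r)); pk=[205+i for i in np.argsort(g)[::-1][:6]]; print('row',v,sorted(pk))
for u in (240,253,266):
    r=img[140:290,u].astype(int).sum(1); g=np.abs(np.gradient(r)); print('col',u,sorted(140+i for i in np.argsort(g)[::-1][:8]))
```

```text
crown HSV median [ 14. 157.  92.] cork [ 13. 154.  91.]
row 220 [np.int64(225), np.int64(226), np.int64(257), np.int64(265), np.int64(281), np.int64(282)]
row 225 [np.int64(225), np.int64(226), np.int64(227), np.int64(258), np.int64(281), np.int64(282)]
row 240 [np.int64(208), np.int64(209), np.int64(227), np.int64(228), np.int64(280), np.int64(281)]
row 255 [np.int64(212), np.int64(227), np.int64(228), np.int64(257), np.int64(258), np.int64(265)]
row 260 [np.int64(227), np.int64(228), np.int64(244), np.int64(245), np.int64(260), np.int64(281)]
col 240 [np.int64(147), np.int64(149), np.int64(150), np.int64(155), np.int64(177), np.int64(244), np.int64(245), np.int64(265)]
col 253 [np.int64(148), np.int64(163), np.int64(177), np.int64(184), np.int64(185), np.int64(211), np.int64(258), np.int64(259)]
col 266 [np.int64(142), np.int64(145), np.int64(146), np.int64(172), np.int64(173), np.int64(177), np.int64(244), np.int64(245)]
```

The crown edges (columns 225/282) and the plinth front (row 177, predicted 175) match an upright rook at the coaster's middle, so I'm handing in.

```bash
python3 -c "
from plant import manip
print(manip.job_done())"
```

```text
the job is handed in; nothing more can be done
None
```

The rook was held about 17 cm from the lens, doorway, then single window, then two windows, and set down upright on the middle of the coaster. I handed the job in at about 28 s with a 30 N grip, but I viewed 11 pictures, one over the limit of 10.

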